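Hook out the sample tray from under the instrument stand

TASK

The sample tray under the low instrument stand has to come out, but its pull eye sits out of sight back under the ledge. Reach the hooked rod in under the ledge, feel gently for the eye, catch it from below and draw the tray out to its stop without straining anything; then unhook and lay the rod down flat on the bench again, roughly where it lay before. Only the rod may touch the stand and tray, and the things standing on and beside the stand stay put.

Things in the scene. Friction and masses are not known exactly. Their poses are not given: they have to be found in the camera images.
- stand: Low instrument stand, fixed, 150 deep x 210 wide x 90 high: light grey top 12 thick (underside at height 78) on aluminium side walls (inner faces at y = +-95), closed behind; sample tray on runners inside. Origin on the bench under the middle of the top's front edge (the ledge); x points inward under the ledge, y along it, z up. The rod must not press on stand, tray or eye with more than 20 N.
- eye_line (a point): Point of the tray on its middle line, level with the eye: height 50, 36 mm inside the ledge when the tray is fully in, 26 mm in front of the tray's face; moves with the tray. NOT the eye itself: the eye's centre lies on the line through this point along the stand's y, anywhere from -38 to +38 mm; where is not measured and must be felt.
- tray (a joint): How far the tray is drawn out, m, towards the stand's -x: 0 fully in, 0.070 its stop; starts at 0 to 0.015. The steel pull eye at its front lies flat (hole axis vertical): ring bar 6 thick, hole 18 across, 30 over all, neck to a clamp in the tray's face; free below down to the bench. It gives sideways about 0.5 mm per N and springs back; vertically rigid. Slides with about 4 N friction.
- hook: Hooked rod, about 110 g. Origin at its underside, under the middle of its upright black grip plate: 12 thick (along x), 40 wide (y), 62 high; grip it from above across its thickness. A steel rod 8 thick runs from the plate's foot along +x, centre 4 above the underside; at x = 110 it turns up (8 thick), leaning back 2 near its rounded top, 36 above the underside. Lies flat, hook end up. z up.
- hygrometer: White hand-size hygrometer, 88 x 62 x 96 high, standing on the stand's top; leave it. Origin at the centre of its underside.
- pellet_die: Steel pellet die, 50 across, 75 high, standing on the stand's top; leave it. Origin at the centre of its underside.
- jar_kbr: White screw-lid jar, 60 across, 82 high, on the bench just left of the stand; leave it. Origin at the centre of its underside.
There are look-alikes about, which are no part of the job. What is shaped like the hook but blue is not meant.

How it is judged (in metres and radians):
On the way:
1. the tray is on its way out, drawn by the hooked rod (joint past 0.03 m with the rod pulling on it) (value of joint tray above 0.03 m and contact force between hook and stand above 1 N), for 0.1 s.
At the end, for the whole second after the job is handed in: The tray is out to its stop (joint above 0.066 of 0.070 m); the hooked rod lies at rest flat on the bench, grip plate upright within 0.12 rad and underside within 6 mm of the bench top, not touching the stand, tray or eye, its origin within 120 mm of where it lay at the start (value of joint tray above 0.066 m and height (world z) of hook between -0.006 and 0.006 m and angle between hook's own z axis and vertical below 0.12 rad and linear speed of hook below 0.02 m/s and contact force between hook and stand below 0.2 N and distance of hook from where it was at the start of the episode below 0.12 m).
It fails at once if the rod presses on the stand, tray or eye with more than 20 N (contact force between hook and stand above 20 N).
It fails at once if the robot itself touches the stand, tray or eye (contact force between any of the fingers, the arm and stand above 1 N).
It fails at once if the hygrometer, the die or the jar is moved by more than 20 mm (distance of any of hygrometer, pellet_die, jar_kbr from where it was at the start of the episode above 0.02 m).
It also fails if it takes over 72 s, if anything falls off the work surface, if the arm or the gripper's body presses on something with over 40 N, if the wrist force passes 120 N, or if a joint passes its speed limit or range.

ROBOT

A 7-joint arm with a two-finger parallel gripper is mounted at the origin on a cart in front of the work surface, level with it; the furniture and walls round the work are solid. World frame = base frame: x ahead of the robot, y to its left, z up, the work surface at z = 0. Lengths are in m, angles in degrees, forces in N, time in s.
With the tool pointing down it reaches from about 0.425 to 0.875 m from the base axis. Payload 9.9 kg.
Tool frame: the origin (TCP) lies on the mounting face of the last link; the fingertips stand 173 mm ahead of it and the grasp point (between the pads) lies 155 mm ahead of it (tcp_to_grasp is the distance from the TCP to the grasp point, in m); z points along the fingers, y is the line along which they close (so a half turn about z gives the same grasp; the last joint's range is limited). The gripper opens to 85 mm and grips with 20 to 120 N. Pads are 22 mm wide; open, the fingers measure 114 mm over their backs; the gripper's body (76 mm by 85 mm) begins 54 mm behind the grasp point. The pads swing forward as they close: fully open they stand 13 mm farther back than shut.
Start: joints at [61.49, 32.985, 1.427, 82.34, -0.859, 64.687, -3.237], TCP at [0.271, -0.618, 0.405] pointing down, gripper open.
Joint ranges: [-157.87, 157.87], [-19.46, 123.44], [-87.15, 90], [11.01, 140.99], [-62.26, 242.26], [9.8, 113.94], [-161.44, 161.44]. Speed limits (degrees/s): [127.2, 127.2, 172.46, 172.46, 180, 180, 180].

INTERFACE

Orientations are given as [roll, pitch, yaw] about the fixed x, y, z axes, in that order (R = Rz(yaw) Ry(pitch) Rx(roll)).
In Python, from cell import get_obs, camera, camera_model, finish_job, tcp_to_grasp gives the robot as it stands. The module is installed in compiled form; this text tells all that it offers.
- The arm moves only by the tool send_rows, never from a script. Its argument "commands" is one flat list of numbers, 7 for each row, row after row: the finger opening in mm, from 0 to 85.4, then the shift along the tool's x, y, z in units of 50 mm (1.0 is 50 mm), then the turn, a rotation vector about the tool's x, y, z in units of 8 degrees (1.0 is 8 degrees). A call has 1 to 12 rows; each row is the pose to reach, as a shift and turn from the pose commanded when the call began, along the tool's axes at that moment; what a row does not reach only later rows make up. A row lasts 1/10 s, in which the tool goes at most 50 mm and 8.59 degrees, less where a joint would pass 70% of its speed; a pose out of reach is approached as far as the arm can. A call with a gripper value outside its range is refused whole. The fingers move at their own pace and stop on an object; "grip_force" is the grip in N (left out, the last holds). Time passes only in rows, so rows that repeat a pose let the fingers close. It gives the time, the measured TCP pose, the force, the opening and the grip force at its end, in the units of the state.
- get_obs(): the state, without advancing time (a new reading comes with each control period).
- camera(name): name is "scene" or "side" or "wrist"; returns the picture (480x640x3 uint8, red, green, blue); there is no depth.
- camera_model(name): a dict with "fx", "fy", "cx", "cy" (pixels), "pose" (4x4, takes a point from camera to world coordinates); the wrist camera has in their place "hand_eye" (4x4, takes a point from camera to tool coordinates, whose origin is the TCP and whose axes are the flange's). Camera axes: x right, y down, z forward; pixel columns grow to the right and rows downward; lengths in m; the calibration is good to about 2 mm. The wrist camera is an equidistant fisheye: a pixel r from the principal point sees the ray r / f radians off the axis. A picture is of the moment at which its call begins: read the wrist's pose just before it. camera_model takes no time and is no camera call.
- finish_job(): hands the job in; it is judged then, once.
The state is a dict: "time": time; "qpos": joint angles; "joint_velocities": joint speeds; "effort": joint torques, N m; "tool_pos": TCP position; "ee_rot": TCP orientation; "contact_force": force on the tool from outside, world axes, zero at the start; "wrist_torque": the same for the moment, N m; "gripper_width": finger opening in m; "finger_force": force on a finger pad.
Only numpy, scipy, OpenCV 4.12 (cv2) and the standard library are available. Lean on these libraries where they do the work, as an engineer would, in place of code of your own. Each camera call takes 0.05 s, during which the arm holds its last target. There are 200 camera calls.

## Working session

There is one attempt and no reset: what is moved stays moved. The work goes in short steps, Python scripts to look and compute and a tool call to move; the robot and the scene stay as the last step left them, time stands still between calls to the robot, and variables do not carry over. Pictures are saved under pics/ and viewed, at most 10 in all, crops included, and the job is handed in when it is done.

Besides the shell and the picture viewer there is one more tool, called after ">>>" by a JSON object that holds its "method" and its "body", one argument or row to a line. send_rows: Moves the arm, as the interface text tells. Its arguments: {"type":"object","properties":{"commands":{"type":"array","items":{"type":"number"}},"grip_force":{"type":"number"}},"required":["commands"]}

```bash
mkdir -p pics; python3 - <<'E'
from cell import *
import cv2,numpy as np
o=get_obs();print(o)
print(tcp_to_grasp)
for n in("scene","side","wrist"):
    print(n,camera_model(n)); cv2.imwrite(f"pics/{n}0.png",camera(n)[:,:,::-1])
E
```

```text
{'time': 0.0, 'qpos': array([61.48910239, 33.03318959,  1.42213783, 82.3860895 , -0.85970382,
       64.68587012, -3.23708818]), 'joint_velocities': array([ 0.04806288, -0.10784334,  0.0089439 ,  0.10583792, -0.07158961,
        0.05898155,  0.07494288]), 'effort': array([-1.55756641e-05, -7.65763807e+01,  2.25057811e+00, -2.85960031e+01,
        1.53700932e-02,  1.31954276e-02,  1.10240597e-05]), 'tool_pos': array([ 0.27138255, -0.61786572,  0.4038378 ]), 'ee_rot': array([-1.79905483e+02,  3.99080966e-03,  2.37125870e+01]), 'contact_force': array([ 0.79342073, -0.46587552, -0.14134207]), 'wrist_torque': array([ 0.0014962 , -0.01393394, -0.05408446]), 'finger_force': 0.0, 'gripper_width': 0.08567518779038477}
0.1547
scene {'fx': 474.9812761459933, 'fy': 474.9812761459933, 'cx': 321.37694516019883, 'cy': 234.8285641750992, 'pose': array([[-0.61701046, -0.4822975 ,  0.6218418 ,  0.01356982],
       [-0.78676808,  0.36083517, -0.50079335,  0.3651596 ],
       [ 0.01714899, -0.79824001, -0.60209534,  0.62408163],
       [ 0.        ,  0.        ,  0.        ,  1.        ]])}
side {'fx': 487.83756602222695, 'fy': 487.83756602222695, 'cx': 327.24569595527447, 'cy': 240.34148387822995, 'pose': array([[-0.91010949, -0.26444531,  0.31901315,  0.29282398],
       [-0.41435771,  0.57542114, -0.70512283,  0.50510597],
       [ 0.00289952, -0.77392454, -0.63327119,  0.61414566],
       [ 0.        ,  0.        ,  0.        ,  1.        ]])}
wrist {'fx': 371.64829954431775, 'fy': 371.64829954431775, 'cx': 320.00999551014974, 'cy': 243.8769569238374, 'hand_eye': array([[-4.26613550e-04, -9.49271307e-01, -3.14457951e-01,
         8.01436494e-02],
       [ 9.99999906e-01, -3.79461595e-04, -2.11161797e-04,
        -7.46128279e-04],
       [ 8.11251195e-05, -3.14458012e-01,  9.49271380e-01,
         3.20763667e-02],
       [ 0.00000000e+00,  0.00000000e+00,  0.00000000e+00,
         1.00000000e+00]])}
```

View pics/scene0.png

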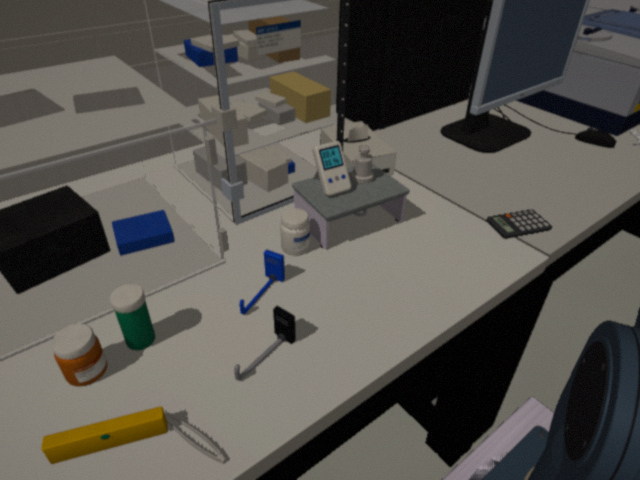

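View pics/side0.png

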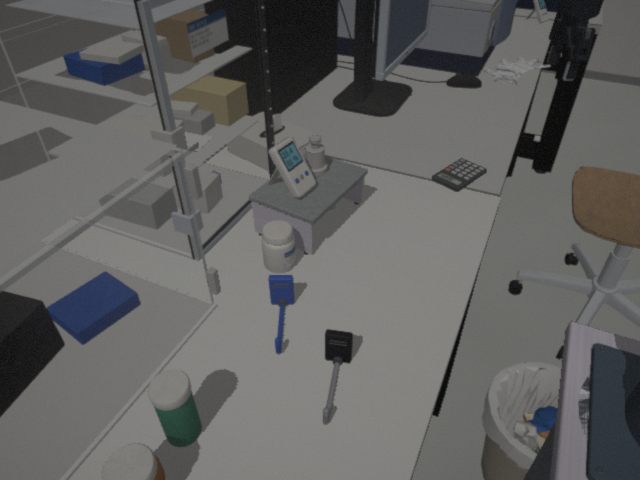

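```bash
python3 - <<'E'
import cv2,numpy as np
s=cv2.imread("pics/scene0.png");d=cv2.imread("pics/side0.png")
def c(i,x,y,w,h): return cv2.resize(i[y:y+h,x:x+w],(400,300),interpolation=cv2.INTER_CUBIC)
a=np.vstack([np.hstack([c(s,280,150,133,100),c(d,240,150,133,100)]),np.hstack([c(s,220,290,133,100),c(d,280,320,133,100)])])
cv2.imwrite("pics/crop1.png",a)
E
```

```text
(no output)
```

View pics/crop1.png

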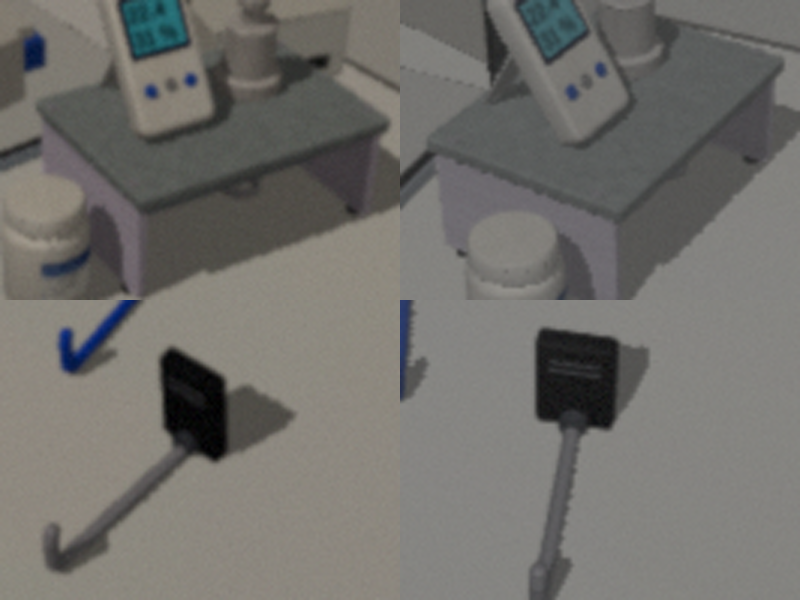

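```bash
cat > h.py <<'E'
from cell import *
import numpy as np
def ray(n,p):
    m=camera_model(n);T=m["pose"]
    return T[:3,3],T[:3,:3]@np.array([(p[0]-m["cx"])/m["fx"],(p[1]-m["cy"])/m["fy"],1])
def onz(n,p,z):
    o,d=ray(n,p);return (o+d*(z-o[2])/d[2])
def tri(p,q):
    A=[];b=[]
    o1,d1=ray("scene",p);o2,d2=ray("side",q)
    s=np.linalg.lstsq(np.c_[d1,-d2],o2-o1,rcond=None)[0]
    a,c=o1+s[0]*d1,o2+s[1]*d2
    return (a+c)/2,np.linalg.norm(a-c)
E
python3 - <<'E'
from h import *
np.set_printoptions(precision=4,suppress=True)
k=400/133
S=lambda x,y:(280+x/k,150+y/k); D=lambda x,y:(240+(x-400)/k,150+y/k)
S2=lambda x,y:(220+x/k,290+(y-300)/k); D2=lambda x,y:(280+(x-400)/k,320+(y-300)/k)
for n,a,b,z in [("backleft",S(39,104),D(430,143),.09),("frontleft",S(143,204),D(617,213),.086),("frontright",S(388,122),D(783,62),.09),
 ("rodfoot",S2(185,445),D2(572,425),.004),("rodend",S2(60,565),D2(538,598),.004),("pl L",S2(172,350),D2(540,332),.062),("pl R",S2(225,380),D2(618,338),.062)]:
    print(n,onz("scene",a,z),onz("side",b,z),*tri(a,b))
print("eye",onz("scene",S(240,184),.05),"FLbottom",onz("scene",S(133,297),0),onz("side",D(617,318),0))
E
```

```text
backleft [ 0.7444 -0.1414  0.09  ] [ 0.7434 -0.134   0.09  ] [ 0.7513 -0.1455  0.083 ] 0.003908048511543834
frontleft [ 0.6059 -0.1266  0.086 ] [ 0.6065 -0.1221  0.086 ] [ 0.6105 -0.1301  0.0806] 0.0022267348908499435
frontright [ 0.5766 -0.3268  0.09  ] [ 0.5758 -0.319   0.09  ] [ 0.5799 -0.3305  0.0848] 0.0037463593093434106
rodfoot [0.4672 0.081  0.004 ] [0.4663 0.0834 0.004 ] [0.4672 0.0815 0.0029] 0.0020399085389042402
rodend [0.4403 0.1767 0.004 ] [0.4423 0.1769 0.004 ] [0.443  0.1753 0.0004] 0.0006309692578217748
pl L [0.4841 0.0757 0.062 ] [0.4858 0.0799 0.062 ] [0.4888 0.0733 0.0551] 0.0022514088105612647
pl R [0.4488 0.0656 0.062 ] [0.45   0.0676 0.062 ] [0.4513 0.064  0.0582] 0.0009295892636734976
eye [ 0.6234 -0.2309  0.05  ] FLbottom [ 0.6163 -0.1287  0.    ] [ 0.6092 -0.1243  0.    ]
```

```bash
cat >> h.py <<'E'
from scipy.spatial.transform import Rotation as Ro
np.set_printoptions(precision=4,suppress=True)
def cur():
    o=get_obs();return np.array(o["tool_pos"]),Ro.from_euler("xyz",o["ee_rot"],degrees=True)
def go(p,yaw,tilt=(0,0)):
    P,R=cur();T=Ro.from_euler("xyz",[180,0,yaw],degrees=True)*Ro.from_euler("xy",tilt,degrees=True)
    print("row",np.round(R.inv().apply(np.array(p)-P)/.05,3),np.round((R.inv()*T).as_rotvec(degrees=True)/8,3))
E
python3 - <<'E'
from h import *
go([.433,-.203,.27],172,(0,-15))
go([.433,-.203,.27],120,(0,0))
E
```

```text
row [ 6.297 -6.295  2.688] [ -2.426  -0.699 -18.4  ]
row [ 6.297 -6.295  2.688] [ -0.007  -0.007 -12.037]
```

>>> {"method": "send_rows", "body": {
  "commands": [85, 6.3, -6.3, 1.5, 0, 0, -12, 85, 6.3, -6.3, 1.5, 0, 0, -12, 85, 6.3, -6.3, 1.5, 0, 0, -12, 85, 6.3, -6.3, 1.5, 0, 0, -12, 85, 6.3, -6.3, 1.5, 0, 0, -12, 85, 6.3, -6.3, 1.5, 0, 0, -12, 85, 6.3, -6.3, 1.5, 0, 0, -12, 85, 6.3, -6.3, 1.5, 0, 0, -12, 85, 6.3, -6.3, 1.5, 0, 0, -12, 85, 6.3, -6.3, 1.5, 0, 0, -12, 85, 6.3, -6.3, 2.7, 0, 0, -12, 85, 6.3, -6.3, 2.7, 0, 0, -12]
}}

```text
time: 1.35
tool_pos: [0.432, -0.2024, 0.2667]
ee_rot: [-179.8, -0.2, 119.9]
contact_force: [-0.3, 0.6, 0.5]
gripper_width: 0.085
finger_force: 0.0
```

```bash
python3 - <<'E'
from h import *
print(cur()[0],get_obs()["ee_rot"],get_obs()["qpos"])
go([.433,-.203,.27],172,(0,-15))
E
```

```text
[ 0.432  -0.2024  0.2667] [-179.8344   -0.2494  119.9498] [ 36.5807  28.6929 -24.327  120.3635  20.0153  35.0895  28.2424]
row [-0.02   0.011 -0.066] [-0.857 -1.782 -6.468]
```

>>> {"method": "send_rows", "body": {
  "commands": [85, 0, 0, 0, -0.86, -1.78, -6.47, 85, 0, 0, 0, -0.86, -1.78, -6.47, 85, 0, 0, 0, -0.86, -1.78, -6.47, 85, 0, 0, 0, -0.86, -1.78, -6.47, 85, 0, 0, 0, -0.86, -1.78, -6.47, 85, 0, 0, 0, -0.86, -1.78, -6.47, 85, 0, 0, 0, -0.86, -1.78, -6.47, 85, 0, 0, 0, -0.86, -1.78, -6.47, 85, 0, 0, 0, -0.86, -1.78, -6.47, 85, 0, 0, 0, -0.86, -1.78, -6.47]
}}

```text
time: 2.35
tool_pos: [0.4333, -0.203, 0.2698]
ee_rot: [-179.9, 15.2, 171.6]
contact_force: [-0.3, 0.2, -0.7]
gripper_width: 0.0852
finger_force: 0.0
```

```bash
python3 - <<'E'
from h import *
import cv2
o=get_obs();np.savez("w1.npz",p=o["tool_pos"],r=o["ee_rot"]);print(o["tool_pos"],o["ee_rot"],o["qpos"])
im=camera("wrist")[:,:,::-1];cv2.imwrite("pics/w1.png",im)
E
```

```text
[ 0.4333 -0.203   0.2698] [-179.9446   15.2488  171.6259] [ 44.3102  27.4358 -32.8817 126.7651  42.0612  18.7421  59.2077]
```

View pics/w1.png

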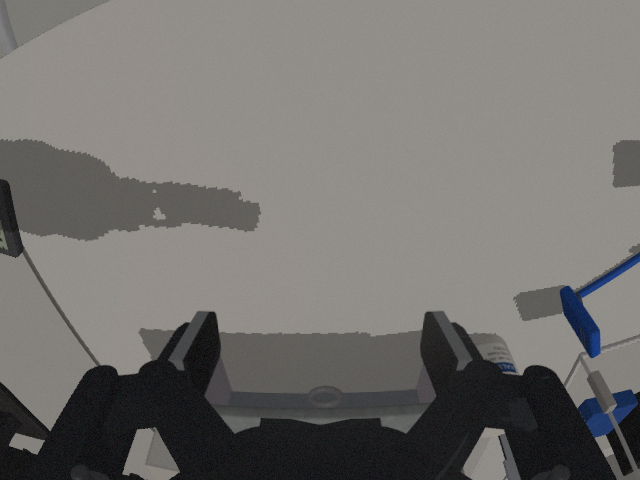

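```bash
python3 - <<'E'
import cv2
i=cv2.imread("pics/w1.png")[320:425,205:445]
cv2.imwrite("pics/w1c.png",cv2.convertScaleAbs(cv2.resize(i,(800,350),interpolation=cv2.INTER_CUBIC),alpha=1.4))
E
```

```text
(no output)
```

View pics/w1c.png

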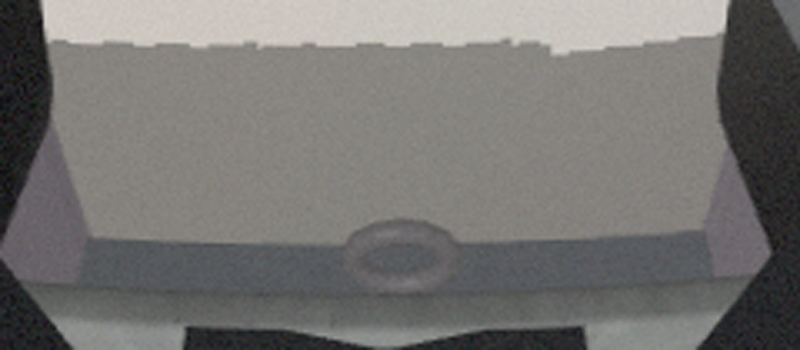

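```bash
cat >> h.py <<'E'
def wz(f,p,z):
    d=np.load(f);m=camera_model("wrist");R=Ro.from_euler("xyz",d["r"],degrees=True).as_matrix()
    x,y=p[0]-m["cx"],p[1]-m["cy"];r=np.hypot(x,y);t=r/m["fx"]
    v=np.array([x/r*np.sin(t),y/r*np.sin(t),np.cos(t)])
    H=m["hand_eye"];o=d["p"]+R@H[:3,3];v=R@H[:3,:3]@v
    return o+v*(z-o[2])/v[2]
E
python3 - <<'E'
from h import *
C=lambda x,y:(205+x*.3,320+y*.3)
for n,p,z in [("ring c",(403,256),.05),("ring L",(344,256),.05),("ring R",(462,256),.05),("ring front",(403,219),.05),("hole c",(402,257),.05),
 ("ledge",(100,287),.078),("ledge",(400,294),.078),("ledge",(700,281),.078)]:
    print(n,wz("w1.npz",C(*p),z))
E
```

```text
ring c [ 0.6204 -0.2258  0.05  ]
ring L [ 0.6184 -0.2399  0.05  ]
ring R [ 0.6227 -0.2117  0.05  ]
ring front [ 0.6043 -0.2236  0.05  ]
hole c [ 0.6208 -0.2261  0.05  ]
ledge [ 0.5841 -0.2868  0.078 ]
ledge [ 0.5925 -0.2229  0.078 ]
ledge [ 0.6011 -0.159   0.078 ]
```

```bash
python3 - <<'E'
from h import *
go([.47,.069,.30],195.4)
E
```

```text
row [-0.099  5.487 -0.605] [-0.402  1.879 -2.949]
```

>>> {"method": "send_rows", "body": {
  "commands": [85, -0.1, 5.49, -0.6, -0.4, 1.88, -2.95, 85, -0.1, 5.49, -0.6, -0.4, 1.88, -2.95, 85, -0.1, 5.49, -0.6, -0.4, 1.88, -2.95, 85, -0.1, 5.49, -0.6, -0.4, 1.88, -2.95, 85, -0.1, 5.49, -0.6, -0.4, 1.88, -2.95, 85, -0.1, 5.49, -0.6, -0.4, 1.88, -2.95, 85, -0.1, 5.49, -0.6, -0.4, 1.88, -2.95, 85, -0.1, 5.49, -0.6, -0.4, 1.88, -2.95, 85, -0.1, 5.49, -0.6, -0.4, 1.88, -2.95, 85, -0.1, 5.49, -0.6, -0.4, 1.88, -2.95]
}}

```text
time: 3.4
tool_pos: [0.4693, 0.0678, 0.2994]
ee_rot: [-179.9, -0.1, -164.6]
contact_force: [-1.2, -0.0, 1.2]
gripper_width: 0.0851
finger_force: 0.0
```

```bash
python3 - <<'E'
from h import *
import cv2
o=get_obs();np.savez("w2.npz",p=o["tool_pos"],r=o["ee_rot"]);print(o["tool_pos"],o["ee_rot"],o["qpos"])
im=camera("wrist")[:,:,::-1];cv2.imwrite("pics/w2.png",im)
E
```

```text
[0.4693 0.0678 0.2994] [-179.9351   -0.0584 -164.6147] [ 19.2037  29.9508 -47.823  118.4371  31.5954  45.0632  57.3577]
```

View pics/w2.png

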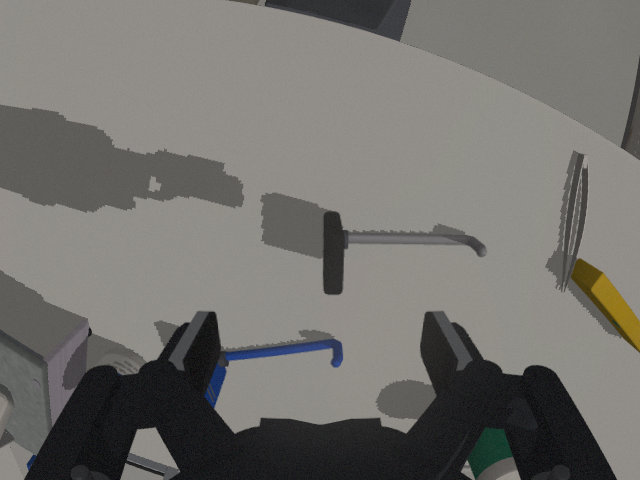

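```bash
python3 - <<'E'
from h import *
import cv2
p,R=cur()
def t(x,y,z):
    w=wz("w2.npz",(x,y),z); return np.r_[w,R.inv().apply(w-p)[:2]]
for n,a in dict(topfar=(334,293,.062),topnear62=(333,211,.062),near0=(333,211,0),farL=(325,293,.062),farR=(343,293,.062),nearL=(325,213,.062),nearR=(342,213,.062),rod1=(352,239,.004),rod2=(450,240,.004),end=(482,250,.036)).items(): print(n,t(*a))
E
```

```text
topfar [ 0.4842  0.0812  0.062  -0.018   0.009 ]
topnear62 [0.4351 0.0664 0.062  0.0332 0.0079]
near0 [0.4485 0.0723 0.     0.0187 0.0101]
farL [ 0.4857  0.0759  0.062  -0.018   0.0035]
farR [ 0.4828  0.0865  0.062  -0.0181  0.0145]
nearL [0.4374 0.0624 0.062  0.032  0.0033]
nearR [0.4349 0.0717 0.062  0.0321 0.013 ]
rod1 [ 0.4643  0.0915  0.004  -0.0017  0.0243]
rod2 [ 0.4446  0.1658  0.004  -0.0023  0.1012]
end [0.4383 0.1779 0.036  0.0005 0.1145]
```

>>> {"method": "send_rows", "body": {
  "commands": [85, 0, 0.18, 0, 0, 0, 0, 85, 0, 0.18, 0.8, 0, 0, 0, 85, 0, 0.18, 1.5, 0, 0, 0, 85, 0, 0.18, 2.09, 0, 0, 0, 85, 0, 0.18, 2.09, 0, 0, 0, 0, 0, 0.18, 2.09, 0, 0, 0, 0, 0, 0.18, 2.09, 0, 0, 0, 0, 0, 0.18, 2.09, 0, 0, 0, 0, 0, 0.18, 2.09, 0, 0, 0, 0, 0, 0.18, 2.09, 0, 0, 0, 0, 0, 0.18, 2.09, 0, 0, 0, 0, 0, 0.18, 2.09, 0, 0, 0],
  "grip_force": 60
}}

```text
time: 4.65
tool_pos: [0.4672, 0.0777, 0.1959]
ee_rot: [-179.9, 0.1, -164.5]
contact_force: [0.1, -1.5, 8.7]
gripper_width: 0.0112
finger_force: 58.4
```

>>> {"method": "send_rows", "body": {
  "commands": [0, 0, 0, 0, 0, 0, 0, 0, 0, 0, 0, 0, 0, 0]
}}

```text
time: 4.85
tool_pos: [0.4672, 0.0777, 0.1959]
ee_rot: [-179.9, 0.1, -164.5]
contact_force: [0.1, -2.0, 8.6]
gripper_width: 0.0114
finger_force: 58.4
```

```bash
python3 - <<'E'
from h import *
import cv2
o=get_obs();np.savez("w3.npz",p=o["tool_pos"],r=o["ee_rot"]);print(o["tool_pos"],o["ee_rot"],o["gripper_width"],o["finger_force"],o["contact_force"])
a=camera("wrist")[:,:,::-1];b=camera("scene")[:,:,::-1]
cv2.imwrite("pics/w3.png",np.hstack([cv2.resize(a,(400,300)),cv2.resize(b[220:420,170:437],(400,300))]))
cv2.imwrite("pics/w3full.png",a)
E
```

```text
[0.4672 0.0777 0.1959] [-179.9269    0.0646 -164.5003] 0.011430405066295796 58.36102545261383 [ 0.0908 -2.0114  8.5575]
```

View pics/w3.png

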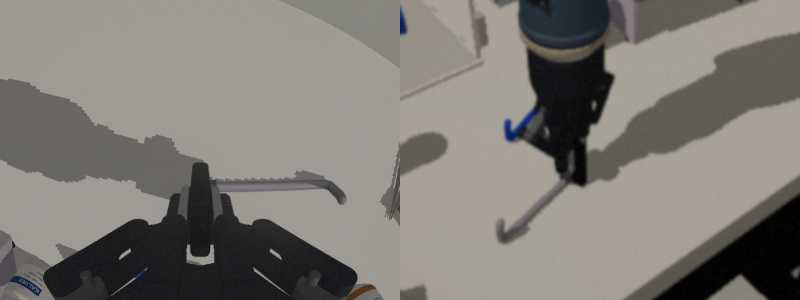

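>>> {"method": "send_rows", "body": {
  "commands": [0, 0, 0, -0.4, 0, 0, 0, 0, 0, 0, -1.2, 0, 0, 0, 0, 0, 0, -2.2, 0, 0, 0, 0, 0, 0, -2.2, 0, 0, 0]
}}

```text
time: 5.35
tool_pos: [0.4681, 0.079, 0.3101]
ee_rot: [-179.9, 0.4, -164.5]
contact_force: [0.8, 0.5, -1.5]
gripper_width: 0.0113
finger_force: 58.6
```

```bash
python3 - <<'E'
from h import *
o=get_obs();print(o["contact_force"])
go([.4428,-.2006,.306],82.4)
go([.46,-.06,.306],139)
E
```

```text
[ 0.8107  0.4668 -1.5489]
row [ 1.984 -5.252  0.072] [ 0.049  0.042 14.14 ]
row [ 0.9   -2.635  0.078] [0.021 0.053 7.065]
```

>>> {"method": "send_rows", "body": {
  "commands": [0, 0.2, -0.5, 0.07, 0, 0, 1, 0, 0.4, -1.05, 0.07, 0, 0, 2, 0, 0.6, -1.6, 0.07, 0, 0, 3, 0, 0.8, -2.1, 0.07, 0, 0, 4, 0, 1.0, -2.6, 0.07, 0, 0, 5, 0, 1.2, -3.1, 0.07, 0, 0, 6, 0, 1.4, -3.6, 0.07, 0, 0, 7, 0, 1.6, -4.1, 0.07, 0, 0, 8, 0, 1.75, -4.6, 0.07, 0, 0, 9, 0, 1.85, -5.0, 0.07, 0, 0, 10, 0, 1.98, -5.25, 0.07, 0, 0, 11, 0, 1.98, -5.25, 0.07, 0, 0, 12]
}}

```text
time: 6.55
tool_pos: [0.4409, -0.2038, 0.3013]
ee_rot: [-179.9, 0.1, 99.0]
contact_force: [-0.3, 0.7, -1.5]
gripper_width: 0.0112
finger_force: 58.6
```

```bash
python3 - <<'E'
from h import *
go([.4428,-.2006,.306],82.4)
E
```

```text
row [ 0.056  0.047 -0.093] [-0.007  0.009  2.074]
```

>>> {"method": "send_rows", "body": {
  "commands": [0, 0.06, 0.05, 0, 0, 0, 1, 0, 0.06, 0.05, 0, 0, 0, 2.07, 0, 0.06, 0.05, 0, 0, 0, 2.07, 0, 0.06, 0.05, 0.7, 0, 0, 2.07, 0, 0.06, 0.05, 1.3, 0, 0, 2.07, 0, 0.06, 0.05, 1.7, 0, 0, 2.07, 0, 0.06, 0.05, 1.9, 0, 0, 2.07, 0, 0.06, 0.05, 1.9, 0, 0, 2.07, 0, 0.06, 0.05, 1.9, 0, 0, 2.07]
}}

```text
time: 7.45
tool_pos: [0.4441, -0.1983, 0.2073]
ee_rot: [180.0, 0.0, 83.0]
contact_force: [0.4, -0.6, -1.0]
gripper_width: 0.0112
finger_force: 58.6
```

```bash
python3 - <<'E'
from h import *
import cv2
o=get_obs();np.savez("w4.npz",p=o["tool_pos"],r=o["ee_rot"]);print(o["tool_pos"],o["ee_rot"],o["gripper_width"],o["contact_force"],o["wrist_torque"])
go([.4428,-.2006,.2009],82.4)
go([.5122,-.2099,.2009],82.4)
a=camera("wrist")[:,:,::-1];b=camera("scene")[:,:,::-1]
cv2.imwrite("pics/w4.png",np.vstack([cv2.resize(a[150:450,20:620],(800,400)),np.hstack([cv2.resize(b[130:280,250:450],(266,200)),cv2.resize(camera("side")[130:280,220:420,::-1],(266,200)),np.zeros((200,268,3),np.uint8)])]))
cv2.imwrite("pics/w4full.png",a)
E
```

```text
[ 0.4441 -0.1983  0.2073] [179.9669   0.0296  83.0467] 0.01118309081752325 [ 0.3977 -0.5563 -0.9677] [0.007  0.0548 0.0441]
row [-0.049 -0.019  0.127] [0.004 0.004 0.081]
row [-0.066  1.381  0.128] [0.004 0.004 0.081]
```

View pics/w4.png

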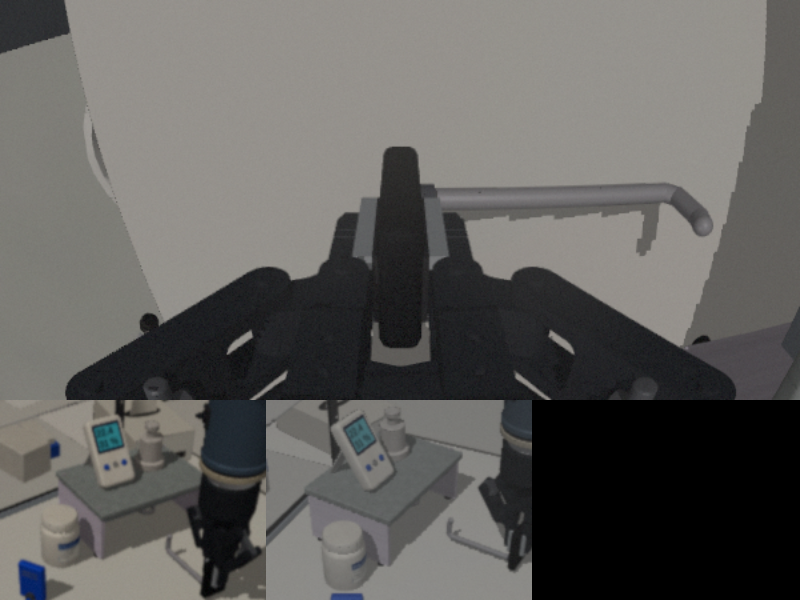

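```bash
python3 - <<'E'
from h import *
p,R=cur()
C=lambda x,y:(20+x*.75,150+y*.75)
for q,z in [((703,226),.043),((450,199),.0154),((640,191),.0154)]:
    w=wz("w4.npz",C(*q),z);print(w,R.inv().apply(w-p))
E
```

```text
[ 0.5501 -0.2118  0.043 ] [-0.0002  0.1065  0.165 ]
[ 0.4612 -0.2004  0.0154] [0.0003 0.0168 0.1924]
[ 0.5363 -0.2086  0.0154] [0.0014 0.0924 0.1925]
```

```bash
python3 - <<'E'
from h import *
go([.5130,-.2115,.2009],82.4)
E
```

```text
row [-0.092  1.399  0.14 ] [0.014 0.007 0.074]
```

>>> {"method": "send_rows", "body": {
  "commands": [0, 0, 0, 0.06, 0, 0, 0.08, 0, -0.03, 0, 0.12, 0, 0, 0.08, 0, -0.03, 0, 0.12, 0, 0, 0.08, 0, -0.03, 0, 0.12, 0, 0, 0.08]
}}

```text
time: 8.0
tool_pos: [0.4436, -0.1998, 0.2007]
ee_rot: [-180.0, 0.0, 82.3]
contact_force: [0.7, -0.2, -0.7]
gripper_width: 0.0111
finger_force: 58.6
```

```bash
python3 - <<'E'
from h import *
print(get_obs()["contact_force"])
go([.5130,-.2115,.2009],82.4)
E
```

```text
[ 0.7118 -0.2342 -0.6732]
row [-0.047  1.407 -0.004] [-0.     0.004 -0.01 ]
```

Lateral first, then in beneath the eye at ~10 mm per row.

>>> {"method": "send_rows", "body": {
  "commands": [0, -0.05, 0.2, 0, 0, 0, 0, 0, -0.05, 0.4, 0, 0, 0, 0, 0, -0.05, 0.6, 0, 0, 0, 0, 0, -0.05, 0.8, 0, 0, 0, 0, 0, -0.05, 0.95, 0, 0, 0, 0, 0, -0.05, 1.1, 0, 0, 0, 0, 0, -0.05, 1.25, 0, 0, 0, 0, 0, -0.05, 1.4, 0, 0, 0, 0, 0, -0.05, 1.4, 0, 0, 0, 0]
}}

```text
time: 8.9
tool_pos: [0.5137, -0.2116, 0.2008]
ee_rot: [179.9, 0.0, 82.3]
contact_force: [-0.7, 0.1, -0.5]
gripper_width: 0.0109
finger_force: 58.7
```

>>> {"method": "send_rows", "body": {
  "commands": [0, 0, 0, -0.04, 0, 0, 0, 0, 0, 0, -0.08, 0, 0, 0, 0, 0, 0, -0.12, 0, 0, 0, 0, 0, 0, -0.14, 0, 0, 0, 0, 0, 0, -0.14, 0, 0, 0]
}}

```text
time: 9.4
tool_pos: [0.5126, -0.2116, 0.2081]
ee_rot: [180.0, 0.0, 82.3]
contact_force: [-0.1, 0.1, -2.9]
gripper_width: 0.0113
finger_force: 58.7
```

>>> {"method": "send_rows", "body": {
  "commands": [0, 0, 0, -0.02, 0, 0, 0, 0, 0, 0, -0.02, 0, 0, 0]
}}

```text
time: 9.6
tool_pos: [0.5127, -0.2116, 0.2089]
ee_rot: [180.0, 0.0, 82.3]
contact_force: [0.1, -0.9, -1.2]
gripper_width: 0.0113
finger_force: 58.7
```

>>> {"method": "send_rows", "body": {
  "commands": [0, 0, 0, -0.03, 0, 0, 0, 0, 0, 0, -0.04, 0, 0, 0, 0, 0, 0, -0.04, 0, 0, 0]
}}

```text
time: 9.9
tool_pos: [0.5127, -0.2116, 0.2109]
ee_rot: [180.0, 0.0, 82.3]
contact_force: [-0.5, 0.8, -1.6]
gripper_width: 0.0114
finger_force: 58.7
```

>>> {"method": "send_rows", "body": {
  "commands": [0, 0, 0, -0.04, 0, 0, 0, 0, 0, 0, -0.08, 0, 0, 0, 0, 0, 0, -0.08, 0, 0, 0]
}}

```text
time: 10.2
tool_pos: [0.5128, -0.2116, 0.2151]
ee_rot: [180.0, 0.0, 82.3]
contact_force: [-0.1, 0.1, -1.6]
gripper_width: 0.0111
finger_force: 58.7
```

>>> {"method": "send_rows", "body": {
  "commands": [0, 0, 0, -0.04, 0, 0, 0, 0, 0, 0, -0.08, 0, 0, 0, 0, 0, 0, -0.08, 0, 0, 0]
}}

```text
time: 10.5
tool_pos: [0.5128, -0.2116, 0.2191]
ee_rot: [180.0, 0.0, 82.3]
contact_force: [0.4, 0.0, -1.3]
gripper_width: 0.0116
finger_force: 58.7
```

>>> {"method": "send_rows", "body": {
  "commands": [0, 0, -0.04, 0, 0, 0, 0, 0, 0, -0.08, 0, 0, 0, 0, 0, 0, -0.1, 0, 0, 0, 0, 0, 0, -0.1, 0, 0, 0, 0]
}}

```text
time: 10.9
tool_pos: [0.5081, -0.2109, 0.219]
ee_rot: [179.9, 0.0, 82.3]
contact_force: [3.8, -0.6, -1.3]
gripper_width: 0.0117
finger_force: 58.8
```

>>> {"method": "send_rows", "body": {
  "commands": [0, 0, -0.04, 0, 0, 0, 0, 0, 0, -0.08, 0, 0, 0, 0, 0, 0, -0.1, 0, 0, 0, 0, 0, 0, -0.1, 0, 0, 0, 0]
}}

```text
time: 11.3
tool_pos: [0.5026, -0.2102, 0.2189]
ee_rot: [180.0, 0.0, 82.3]
contact_force: [3.0, -0.2, -0.9]
gripper_width: 0.0113
finger_force: 59.0
```

>>> {"method": "send_rows", "body": {
  "commands": [0, 0, -0.08, 0, 0, 0, 0, 0, 0, -0.16, 0, 0, 0, 0, 0, 0, -0.24, 0, 0, 0, 0, 0, 0, -0.32, 0, 0, 0, 0, 0, 0, -0.4, 0, 0, 0, 0, 0, 0, -0.48, 0, 0, 0, 0, 0, 0, -0.56, 0, 0, 0, 0, 0, 0, -0.64, 0, 0, 0, 0, 0, 0, -0.72, 0, 0, 0, 0, 0, 0, -0.8, 0, 0, 0, 0, 0, 0, -0.84, 0, 0, 0, 0, 0, 0, -0.84, 0, 0, 0, 0]
}}

```text
time: 12.5
tool_pos: [0.4606, -0.2046, 0.2188]
ee_rot: [-180.0, 0.0, 82.3]
contact_force: [2.9, -0.6, 0.7]
gripper_width: 0.0117
finger_force: 59.1
```

>>> {"method": "send_rows", "body": {
  "commands": [0, 0, -0.04, 0, 0, 0, 0, 0, 0, -0.06, 0, 0, 0, 0, 0, 0, -0.08, 0, 0, 0, 0, 0, 0, -0.08, 0, 0, 0, 0]
}}

```text
time: 12.9
tool_pos: [0.4571, -0.204, 0.2187]
ee_rot: [-180.0, 0.0, 82.3]
contact_force: [3.1, -1.1, 0.6]
gripper_width: 0.0111
finger_force: 59.0
```

Now in 1–2 mm steps until the stop is felt.

>>> {"method": "send_rows", "body": {
  "commands": [0, 0, -0.02, 0, 0, 0, 0, 0, 0, -0.04, 0, 0, 0, 0, 0, 0, -0.04, 0, 0, 0, 0]
}}

```text
time: 13.2
tool_pos: [0.455, -0.2038, 0.2188]
ee_rot: [-180.0, 0.0, 82.3]
contact_force: [4.0, -1.1, -0.3]
gripper_width: 0.0116
finger_force: 58.9
```

>>> {"method": "send_rows", "body": {
  "commands": [0, 0, -0.02, 0, 0, 0, 0, 0, 0, -0.04, 0, 0, 0, 0, 0, 0, -0.04, 0, 0, 0, 0]
}}

```text
time: 13.5
tool_pos: [0.453, -0.2035, 0.2188]
ee_rot: [-180.0, 0.0, 82.3]
contact_force: [2.9, -0.7, -0.3]
gripper_width: 0.0115
finger_force: 58.9
```

>>> {"method": "send_rows", "body": {
  "commands": [0, 0, -0.02, 0, 0, 0, 0, 0, 0, -0.03, 0, 0, 0, 0, 0, 0, -0.03, 0, 0, 0, 0]
}}

```text
time: 13.8
tool_pos: [0.4516, -0.2033, 0.2188]
ee_rot: [180.0, 0.0, 82.3]
contact_force: [3.7, -0.8, -1.2]
gripper_width: 0.0111
finger_force: 58.9
```

>>> {"method": "send_rows", "body": {
  "commands": [0, 0, -0.02, 0, 0, 0, 0, 0, 0, -0.03, 0, 0, 0, 0, 0, 0, -0.03, 0, 0, 0, 0]
}}

```text
time: 14.1
tool_pos: [0.4501, -0.2031, 0.2188]
ee_rot: [180.0, 0.0, 82.3]
contact_force: [3.3, -0.2, -0.5]
gripper_width: 0.0108
finger_force: 58.9
```

>>> {"method": "send_rows", "body": {
  "commands": [0, 0, -0.02, 0, 0, 0, 0, 0, 0, -0.03, 0, 0, 0, 0, 0, 0, -0.03, 0, 0, 0, 0]
}}

```text
time: 14.4
tool_pos: [0.4486, -0.2029, 0.2187]
ee_rot: [-180.0, 0.0, 82.3]
contact_force: [3.0, -1.6, -1.0]
gripper_width: 0.0114
finger_force: 58.9
```

>>> {"method": "send_rows", "body": {
  "commands": [0, 0, -0.02, 0, 0, 0, 0, 0, 0, -0.02, 0, 0, 0, 0]
}}

```text
time: 14.6
tool_pos: [0.4476, -0.2028, 0.2188]
ee_rot: [-180.0, 0.0, 82.3]
contact_force: [3.2, -1.2, 0.4]
gripper_width: 0.0113
finger_force: 58.9
```

>>> {"method": "send_rows", "body": {
  "commands": [0, 0, -0.02, 0, 0, 0, 0, 0, 0, -0.02, 0, 0, 0, 0]
}}

```text
time: 14.8
tool_pos: [0.4466, -0.2026, 0.2187]
ee_rot: [-180.0, 0.0, 82.3]
contact_force: [3.0, -0.8, -0.3]
gripper_width: 0.011
finger_force: 58.9
```

>>> {"method": "send_rows", "body": {
  "commands": [0, 0, -0.02, 0, 0, 0, 0, 0, 0, -0.02, 0, 0, 0, 0]
}}

```text
time: 15.0
tool_pos: [0.4456, -0.2025, 0.2188]
ee_rot: [180.0, 0.0, 82.3]
contact_force: [2.7, 0.2, 0.3]
gripper_width: 0.0117
finger_force: 58.9
```

>>> {"method": "send_rows", "body": {
  "commands": [0, 0, -0.02, 0, 0, 0, 0, 0, 0, -0.02, 0, 0, 0, 0]
}}

```text
time: 15.2
tool_pos: [0.445, -0.2024, 0.2188]
ee_rot: [179.9, 0.0, 82.3]
contact_force: [4.6, -0.8, -1.8]
gripper_width: 0.011
finger_force: 58.9
```

>>> {"method": "send_rows", "body": {
  "commands": [0, 0, -0.01, 0, 0, 0, 0, 0, 0, -0.01, 0, 0, 0, 0]
}}

```text
time: 15.4
tool_pos: [0.4449, -0.2024, 0.2189]
ee_rot: [179.9, 0.0, 82.3]
contact_force: [7.4, -2.3, -1.8]
gripper_width: 0.0118
finger_force: 58.8
```

>>> {"method": "send_rows", "body": {
  "commands": [0, 0, -0.01, 0, 0, 0, 0, 0, 0, -0.01, 0, 0, 0, 0]
}}

```text
time: 15.6
tool_pos: [0.4446, -0.2023, 0.219]
ee_rot: [179.9, 0.0, 82.3]
contact_force: [6.6, -1.4, -1.3]
gripper_width: 0.0113
finger_force: 58.9
```

>>> {"method": "send_rows", "body": {
  "commands": [0, 0, -0.02, 0, 0, 0, 0, 0, 0, -0.02, 0, 0, 0, 0]
}}

```text
time: 15.8
tool_pos: [0.4441, -0.2022, 0.2191]
ee_rot: [179.8, 0.0, 82.3]
contact_force: [7.8, -1.1, -0.7]
gripper_width: 0.0115
finger_force: 59.1
```

>>> {"method": "send_rows", "body": {
  "commands": [0, 0, 0.05, 0, 0, 0, 0, 0, 0, 0.12, 0, 0, 0, 0, 0, 0, 0.12, 0, 0, 0, 0]
}}

```text
time: 16.1
tool_pos: [0.4482, -0.2028, 0.2184]
ee_rot: [-179.9, 0.0, 82.3]
contact_force: [-0.6, 0.2, -1.9]
gripper_width: 0.0111
finger_force: 59.2
```

>>> {"method": "send_rows", "body": {
  "commands": [0, 0, 0, 0.08, 0, 0, 0, 0, 0, 0, 0.16, 0, 0, 0, 0, 0, 0, 0.24, 0, 0, 0, 0, 0, 0, 0.32, 0, 0, 0, 0, 0, 0, 0.36, 0, 0, 0, 0, 0, 0, 0.36, 0, 0, 0]
}}

```text
time: 16.7
tool_pos: [0.4487, -0.2029, 0.2004]
ee_rot: [-180.0, 0.0, 82.3]
contact_force: [0.1, -0.9, -0.6]
gripper_width: 0.0113
finger_force: 59.2
```

>>> {"method": "send_rows", "body": {
  "commands": [0, 0, -0.2, 0, 0, 0, 0, 0, 0, -0.4, 0, 0, 0, 0, 0, 0, -0.6, 0, 0, 0, 0, 0, 0, -0.8, 0, 0, 0, 0, 0, 0, -0.9, 0, 0, 0, 0, 0, 0, -0.9, 0, 0, 0, 0, 0, 0, -0.9, -0.6, 0, 0, 0, 0, 0, -0.9, -1.4, 0, 0, 0, 0, 0, -0.9, -2.1, 0, 0, 0, 0, 0, -0.9, -2.1, 0, 0, 0]
}}

```text
time: 17.7
tool_pos: [0.4055, -0.1972, 0.3096]
ee_rot: [179.6, 0.1, 82.3]
contact_force: [0.1, -0.0, -1.7]
gripper_width: 0.0109
finger_force: 59.3
```

```bash
python3 - <<'E'
from h import *
go([.4672,.0777,.306],195.5)
E
```

```text
row [5.614 0.486 0.062] [  0.018   0.064 -14.149]
```

>>> {"method": "send_rows", "body": {
  "commands": [0, 0.5, 0.4, 0.05, 0, 0, -1, 0, 1.0, 0.49, 0.05, 0, 0, -2, 0, 1.5, 0.49, 0.05, 0, 0, -3, 0, 2.0, 0.49, 0.05, 0, 0, -4, 0, 2.5, 0.49, 0.05, 0, 0, -5, 0, 3.0, 0.49, 0.05, 0, 0, -6, 0, 3.5, 0.49, 0.05, 0, 0, -7, 0, 4.0, 0.49, 0.05, 0, 0, -8, 0, 4.5, 0.49, 0.05, 0, 0, -9, 0, 5.0, 0.49, 0.05, 0, 0, -10, 0, 5.4, 0.49, 0.05, 0, 0, -11, 0, 5.6, 0.49, 0.05, 0, 0, -12]
}}

```text
time: 18.9
tool_pos: [0.466, 0.0794, 0.3026]
ee_rot: [179.9, 0.0, 178.8]
contact_force: [-0.1, 0.1, -1.3]
gripper_width: 0.0115
finger_force: 59.3
```

```bash
python3 - <<'E'
from h import *
go([.4672,.0777,.205],195.5)
E
```

```text
row [-0.024 -0.037  1.953] [ 0.009  0.003 -2.091]
```

>>> {"method": "send_rows", "body": {
  "commands": [0, 0, 0, 0, 0, 0, -1, 0, 0, 0, 0, 0, 0, -2.05, 0, 0, 0, 0.7, 0, 0, -2.05, 0, 0, 0, 1.3, 0, 0, -2.05, 0, 0, 0, 1.7, 0, 0, -2.05, 0, 0, 0, 1.9, 0, 0, -2.05, 0, 0, 0, 1.95, 0, 0, -2.05, 0, 0, 0, 1.95, 0, 0, -2.05, 0, 0, 0, 1.95, 0, 0, -2.05]
}}

```text
time: 19.8
tool_pos: [0.4662, 0.0775, 0.2063]
ee_rot: [-180.0, 0.1, -165.3]
contact_force: [-0.4, -0.8, -1.2]
gripper_width: 0.0115
finger_force: 59.2
```

>>> {"method": "send_rows", "body": {
  "commands": [0, 0, 0, 0.06, 0, 0, 0, 0, 0, 0, 0.1, 0, 0, 0, 0, 0, 0, 0.1, 0, 0, 0, 0, 0, 0, 0.1, 0, 0, 0]
}}

```text
time: 20.2
tool_pos: [0.4659, 0.0773, 0.2007]
ee_rot: [-180.0, 0.0, -165.3]
contact_force: [-0.4, -0.3, -1.3]
gripper_width: 0.011
finger_force: 59.2
```

>>> {"method": "send_rows", "body": {
  "commands": [0, 0, 0, 0.04, 0, 0, 0, 0, 0, 0, 0.06, 0, 0, 0, 0, 0, 0, 0.07, 0, 0, 0, 0, 0, 0, 0.07, 0, 0, 0]
}}

```text
time: 20.6
tool_pos: [0.4658, 0.0773, 0.197]
ee_rot: [-180.0, -0.0, -165.3]
contact_force: [0.3, 0.2, -0.8]
gripper_width: 0.0114
finger_force: 59.2
```

>>> {"method": "send_rows", "body": {
  "commands": [0, 0, 0, 0.02, 0, 0, 0, 0, 0, 0, 0.03, 0, 0, 0, 0, 0, 0, 0.03, 0, 0, 0]
}}

```text
time: 20.9
tool_pos: [0.4658, 0.0774, 0.1959]
ee_rot: [-180.0, 0.0, -165.3]
contact_force: [-1.5, -0.4, 4.2]
gripper_width: 0.0112
finger_force: 60.3
```

Touching the bench; release slowly and lift off.

>>> {"method": "send_rows", "body": {
  "commands": [16, 0, 0, 0, 0, 0, 0, 22, 0, 0, 0, 0, 0, 0, 40, 0, 0, 0, 0, 0, 0, 60, 0, 0, 0, 0, 0, 0, 80, 0, 0, 0, 0, 0, 0, 80, 0, 0, 0, 0, 0, 0, 80, 0, 0, 0, 0, 0, 0, 80, 0, 0, -0.3, 0, 0, 0, 80, 0, 0, -1, 0, 0, 0, 80, 0, 0, -2, 0, 0, 0, 80, 0, 0, -2.5, 0, 0, 0, 80, 0, 0, -2.5, 0, 0, 0]
}}

```text
time: 22.1
tool_pos: [0.4666, 0.0779, 0.3239]
ee_rot: [-179.9, 0.3, -165.3]
contact_force: [1.1, -0.7, -1.0]
gripper_width: 0.0804
finger_force: 0.0
```

```bash
python3 - <<'E'
from h import *
import cv2
f=lambda i,x,y,w,h:cv2.resize(i[y:y+h,x:x+w,::-1],(400,300))
a=camera("wrist");b=camera("scene");c=camera("side")
cv2.imwrite("pics/end.png",np.vstack([np.hstack([f(a,0,0,640,480),f(b,200,140,240,180)]),np.hstack([f(b,200,240,200,150),f(c,220,140,200,150)])]))
E
```

```text
(no output)
```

View pics/end.png

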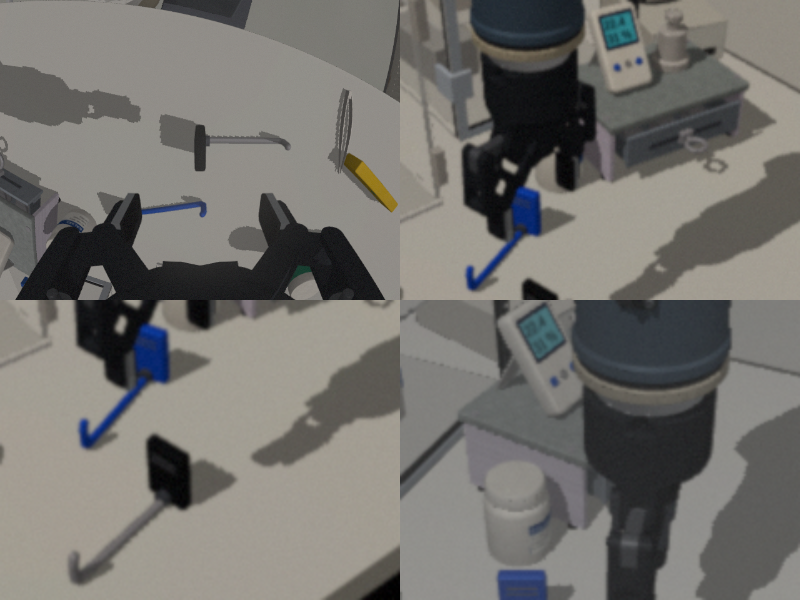

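```bash
python3 - <<'E'
from h import *
e=onz("scene",(375.8,225.2),.05);d=e[:2]-[.5925,-.2229];print(e,d@[.9912,-.1323],d@[.1323,.9912])
E
```

```text
[ 0.565 -0.223  0.05 ] -0.02723302781797174 -0.003722436303375952
```

```bash
python3 - <<'E'
from h import *
go([.433,-.203,.30],172,(0,-10))
E
```

```text
row [ 2.051 -5.251  0.41 ] [ 0.24  -1.237  2.831]
```

>>> {"method": "send_rows", "body": {
  "commands": [80, 0, -1, 0.0, 0, 0, 0.5, 80, 1, -2, 0.2, 0, 0, 1, 80, 2.05, -5.25, 0.4, 0.24, -1.24, 2.83, 80, 2.05, -5.25, 0.4, 0.24, -1.24, 2.83, 80, 2.05, -5.25, 0.4, 0.24, -1.24, 2.83, 80, 2.05, -5.25, 0.4, 0.24, -1.24, 2.83, 80, 2.05, -5.25, 0.4, 0.24, -1.24, 2.83, 80, 2.05, -5.25, 0.4, 0.24, -1.24, 2.83, 80, 2.05, -5.25, 0.4, 0.24, -1.24, 2.83, 80, 2.05, -5.25, 0.4, 0.24, -1.24, 2.83, 80, 2.05, -5.25, 0.4, 0.24, -1.24, 2.83, 80, 2.05, -5.25, 0.4, 0.24, -1.24, 2.83]
}}

```text
time: 23.45
tool_pos: [0.4337, -0.2018, 0.3009]
ee_rot: [180.0, 10.1, 172.1]
contact_force: [-0.2, 0.3, 0.6]
gripper_width: 0.0804
finger_force: 0.0
```

```bash
python3 - <<'E'
from h import *
import cv2
o=get_obs();np.savez("w5.npz",p=o["tool_pos"],r=o["ee_rot"]);print(o["tool_pos"],o["ee_rot"])
a=camera("wrist")[:,:,::-1]
cv2.imwrite("pics/w5.png",cv2.convertScaleAbs(cv2.resize(a[260:440,200:440],(800,600),interpolation=cv2.INTER_CUBIC),alpha=1.4))
E
```

```text
[ 0.4337 -0.2018  0.3009] [179.9626  10.0557 172.1181]
```

View pics/w5.png

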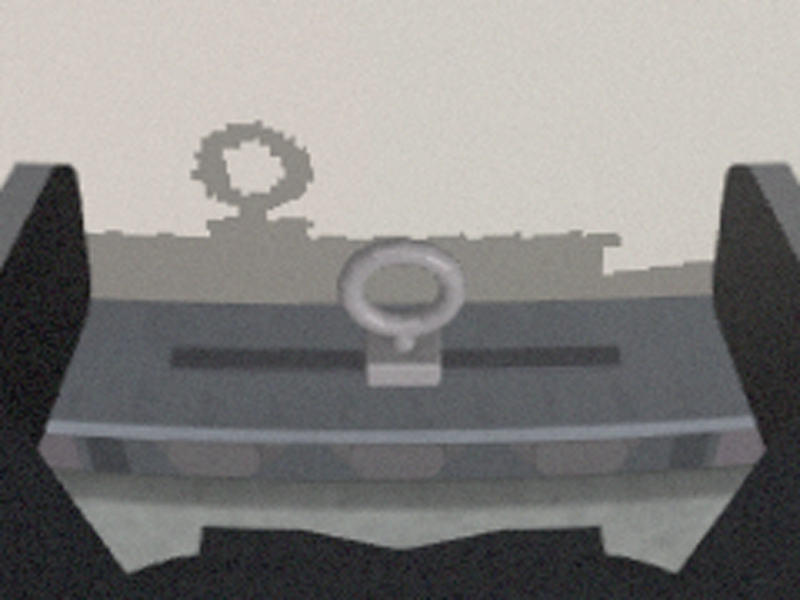

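```bash
python3 - <<'E'
from h import *
C=lambda x,y:(200+x*.3,260+y*.3)
sx=np.array([.9912,-.1323])
l=wz("w5.npz",C(403,478),.078)
for n,q in dict(c=(403,288),front=(403,240),hole=(404,289)).items():
    e=wz("w5.npz",C(*q),.05);print(n,e,(e-l)[:2]@sx)
print(l)
E
```

```text
c [ 0.5568 -0.2177  0.05  ] -0.03532623933008435
front [ 0.542  -0.2157  0.05  ] -0.050187929849797475
hole [ 0.5571 -0.2175  0.05  ] -0.035003505644173004
[ 0.5918 -0.2226  0.078 ]
```

Measured 35 mm outside the ledge, where the stop should put it at 34 mm: the tray is at its stop.

```bash
python3 -c "
from cell import *
print(finish_job())"
```

```text
the job is handed in; nothing more can be done
None
```

The tray is drawn out to its stop (eye measured 35 mm outside the ledge, where the stop puts it at 34 mm), the rod lies flat within about 2 mm of its start, and the job was handed in at about 23.5 s; no verdict was returned.

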